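Pack the last two cookie stamps into the round tin

TASK

Pack away the last two small round cookie stamps: put one into each of the two empty places of the ring in the round tin, so that six stamps surround the one in the middle, the two standing upright and flat on the tin's bottom, and let go. The larger round stamp and the square one do not belong in this tin.

Things in the scene. Friction and masses are not known exactly. Their poses are not given: they have to be found in the camera images.
- stamp_a: loose upright wooden cookie stamp, 0.05-0.1 kg: round disc 46 mm across, 16 mm thick (foot bevelled 4 mm), 14 mm neck, round knob 22 mm across at 39 to 62 mm height (straight sides 43 to 58 mm), to grip from above. Origin: centre of underside, z up. Bystanders not wanted: one round stamp with 74 mm disc and one square, 52 mm, with the same knob.
- stamp_b: loose upright wooden cookie stamp, 0.05-0.1 kg: round disc 46 mm across, 16 mm thick (foot bevelled 4 mm), 14 mm neck, round knob 22 mm across at 39 to 62 mm height (straight sides 43 to 58 mm), to grip from above. Origin: centre of underside, z up. Same as stamp_a; either one may go into either gap.
- gap_a (a point): an empty place in the outer ring of the open round metal tin: its centre, on the inner floor 4 mm above the worktop. The tin is fixed, 173 mm across, 167 inside, 30 high, wall 3. It holds five loose stamps like stamp_a: one in the middle, four round it, centres 54 mm apart in a hexagon, discs 8 mm apart. z up; x points outward from the tin's middle, 54 mm away.
- gap_b (a point): the other empty place in the tin's ring, 120 degrees on, with one packed stamp between: its centre on the inner floor, z up, same axes as gap_a. The tin's middle lies 54 mm away in direction (0.5, -0.866) of x, y. In either gap, fingers that close square to the line to the tin's middle have most room between the packed knobs, whose tops are 66 mm above the worktop.
Things that resemble listed ones, but are neither listed nor needed, are in the scene too. What is shaped like the stamp_a but blue, purple or turquoise is not meant.

How it is judged:
By the outcome, as a careful person would: the job done as asked, in the order asked, and still so for the second after the job is handed in, with the robot touching nothing.
It also fails if it takes over 64 s, if anything falls off the work surface, if the arm or the gripper's body presses on something with over 40 N, if the wrist force passes 120 N, or if a joint passes its speed limit or range.

ROBOT

A 6-joint arm with a two-finger parallel gripper is mounted at the origin on a cart in front of the work surface, level with it; the furniture and walls round the work are solid. World frame = base frame: x ahead of the robot, y to its left, z up, the work surface at z = 0. Lengths are in m, angles in rad, forces in N, time in s.
With the tool pointing down it reaches from about 0.225 to 0.875 m from the base axis. Payload 3.4 kg.
Tool frame: the origin (TCP) lies on the centre line of the jaws, within the pads' length; the fingertips stand 17 mm ahead of it and the grasp point (between the pads) lies 2 mm behind it; z points along the fingers, y is the line along which they close (so a half turn about z gives the same grasp; the last joint's range is limited). The gripper opens to 85 mm and grips with 20 to 120 N. Pads are 22 mm wide; open, the fingers measure 114 mm over their backs; the gripper's body (76 mm by 85 mm) begins 54 mm behind the grasp point. The pads swing forward as they close: fully open they stand 13 mm farther back than shut.
Start: joints at [1.179, 0.276, 1.505, -0, 1.361, -0.121], TCP at [0.154, 0.554, 0.248] pointing down, gripper open.
Joint ranges: [-2.89, 2.89], [-0.75, 2.08], [0.22, 2.7], [-1.18, 4.32], [0.11, 2.71], [-2.7, 2.7]. Speed limits (rad/s): [2.57, 2.57, 3.14, 3.14, 3.14, 3.14].

INTERFACE

Orientations are given as a rotation vector (axis times angle).
In Python, from workcell import monitor, camera, camera_info, env, regions_of gives the robot as it stands.
- The arm moves only by the tool arm_command, never from a script. Its argument "rows" is a list of rows, each an object with "grip": the closure, from 0 (fully open) to 1 (shut); "dp": the shift along the tool's x, y, z as a fraction of full scale, a list of three; "spin": the turn about the tool's z as a fraction of full scale. A call has 1 to 10 rows; each row shifts and turns the commanded pose from where the row before left it, along the tool's axes as they then stand; what a row does not reach is not made up. Full scale, the value 1, is 0.05 m for a shift and 6 degrees for a turn. A row lasts 1/8 s, in which the tool goes at most 62.5 mm and 10.7 degrees, less where a joint would pass 70% of its speed; a pose out of reach is approached as far as the arm can. A call with a number of a shift or a turn outside -1 to 1 is refused whole. A call with a gripper value outside its range is refused whole. The fingers move at their own pace and stop on an object; "grip_force" is the grip in N (left out, the last holds). Time passes only in rows, so rows that do not move let the fingers close. It gives the time, the measured TCP pose, the force, the opening and the grip force at its end, in the units of the state.
- monitor.get_state(): the state, without advancing time (a new reading comes with each control period).
- camera(name): name is "scene" or "side" or "wrist"; returns the picture (420x560x3 uint8, red, green, blue); there is no depth.
- camera_info(name): a dict with "K" (3x3 intrinsics, pixels), "D" ([k1, k2, p1, p2, k3] as OpenCV has them; the pictures are not rectified), "R" (3x3) and "t" (3): a world point X has camera coordinates R X + t. Camera axes: x right, y down, z forward; pixel columns grow to the right and rows downward; lengths in m; the calibration is good to about 2 mm. A picture is of the moment at which its call begins: read the wrist's pose just before it. camera_info takes no time and is no camera call; for the wrist camera it gives the pose at the moment of the call.
- env.job_done(): hands the job in; it is judged then, once.
Trained networks look in the newest picture that a camera, given by its name, has taken for a name from the list of things; names that differ only in an ending like _2 or _b are one class to them, and where a whole thing is asked for, a point or a joint stands for the part that bears it (a point fixed in the world has none). Each returns a list of dicts, best first, with "confidence" (0 to 1); they miss things now and then, are a little off and sometimes report something else, mostly with a low value. They report only what shows in the picture. A call takes as long as a camera call. They do not tell look-alikes from the thing itself.
- regions_of(name, camera): "mask" (420x560 bool, what is visible of it) and "box" ([centre column, centre row, width, height] in pixels, round what is visible of it).
The state is a dict: "clock": time; "joints": joint angles; "joint_velocities": joint speeds; "joint_torque": joint torques, N m; "ee_pos": TCP position; "eef_rot": TCP orientation; "wrist_force": force on the tool from outside, world axes, zero at the start; "wrist_torque": the same for the moment, N m; "width": finger opening in m; "grip_force": force on a finger pad.
Only numpy, scipy, OpenCV 4.12 (cv2) and the standard library are available. Lean on these libraries where they do the work, as an engineer would, in place of code of your own. Each camera call takes 0.05 s, during which the arm holds its last target. There are 200 camera calls.

## Working session

There is one attempt and no reset: what is moved stays moved. The work goes in short steps, Python scripts to look and compute and a tool call to move; the robot and the scene stay as the last step left them, time stands still between calls to the robot, and variables do not carry over. Pictures are saved under pics/ and viewed, at most 13 in all, crops included, and the job is handed in when it is done.

Besides the shell and the picture viewer there is one more tool, called after "Emit:" as name([rows], argument=value, ...), one row to a line, values as JSON. arm_command: Moves the arm, as the interface text tells. Its arguments: {"type":"object","properties":{"rows":{"type":"array"},"grip_force":{"type":"number"}},"required":["rows"]}

```bash
mkdir -p pics
cat > h.py <<'E'
import numpy as np, cv2
from workcell import monitor, camera, camera_info, env, regions_of
def ray(ci,px):
    K,D,R,t=[np.array(ci[k],float) for k in("K","D","R","t")]
    u=cv2.undistortPoints(np.array([[px]],float),K,D)[0,0]
    return -R.T@t, R.T@np.array([u[0],u[1],1])
def onz(ci,px,z):
    c,d=ray(ci,px); return c+d*(z-c[2])/d[2]
def proj(ci,X):
    K,D,R,t=[np.array(ci[k],float) for k in("K","D","R","t")]
    return cv2.projectPoints(np.array(X,float).reshape(-1,3),cv2.Rodrigues(R)[0],t,K,D)[0][:,0]
def tri(rs):
    A=0;b=0
    for c,d in rs:
        d=d/np.linalg.norm(d);P=np.eye(3)-np.outer(d,d);A=A+P;b=b+P@c
    return np.linalg.solve(A,b)
E
python3 - <<'E'
from h import *
ims=[]
for n in("scene","side"):
    im=camera(n); cv2.imwrite(f"pics/{n}.png",cv2.cvtColor(im,cv2.COLOR_RGB2BGR))
    ci=camera_info(n); ims.append(im)
    for r in regions_of("stamp_a",n):
        hsv=cv2.cvtColor(im,cv2.COLOR_RGB2HSV)[r["mask"]]
        print(n,round(r["confidence"],2),np.round(r["box"]),np.median(hsv,0),np.round(onz(ci,r["box"][:2],.03),3))
    print(n, "cam", np.round(onz(ci,(280,210),0),3), np.round(ray(ci,(280,210))[0],2))
print(monitor.get_state()["eef_rot"])
E
```

```text
scene 0.95 [343. 253.  21.  31.] [ 13. 114. 146.] [ 0.43 -0.19  0.03]
scene 0.79 [207. 198.  16.  26.] [ 13. 120. 132.] [0.412 0.243 0.03 ]
scene 0.72 [242. 200.  11.  26.] [ 79.   83.  117.5] [0.465 0.161 0.03 ]
scene 0.6 [163. 198.  11.  20.] [150.  98.  95.] [0.334 0.336 0.03 ]
scene 0.52 [223. 178.  18.  21.] [114.  99. 113.] [0.526 0.307 0.03 ]
scene cam [0.528 0.085 0.   ] [-0.35 -0.72  0.65]
side 0.92 [255. 282.  25.  33.] [147. 153. 108.] [0.331 0.351 0.03 ]
side 0.87 [190. 245.  21.  36.] [108. 197. 132.] [0.518 0.306 0.03 ]
side 0.69 [241. 253.  14.  30.] [ 13.  157.5 124. ] [0.412 0.278 0.03 ]
side 0.62 [340. 178.   7.  22.] [ 13. 113. 166.] [ 0.408 -0.195  0.03 ]
side cam [0.478 0.009 0.   ] [-0.1   1.    0.54]
[-4.24064709e-01 -3.11254921e+00  1.76898823e-03]
```

View pics/scene.png

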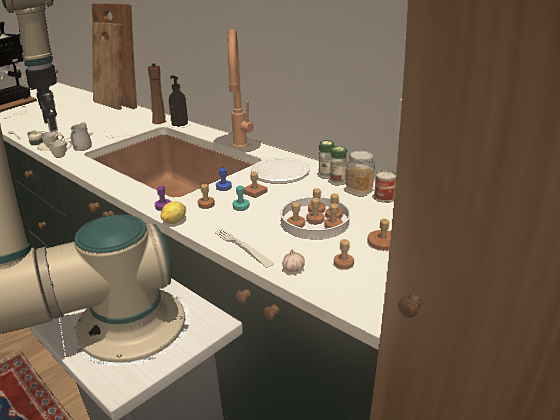

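View pics/side.png

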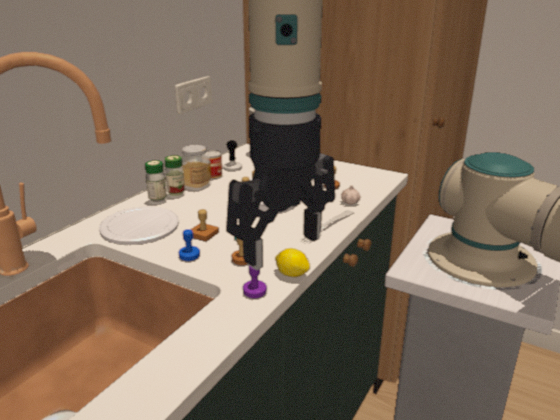

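The scene view shows four loose wooden stamps. Those at (207,198) and (343,253) are small and round. The one at (255,184) is square and the one at (383,235) is the large disc, so neither of those is meant. Purple (162,198), blue (223,180) and turquoise (241,200) are decoys. The tin is at (315,217). Side (241,253) is the left small stamp.

Run:
```python
from h import *
ci=camera_info("scene")
for n,p,z in(("tin rim L",(280,217),.03),("tin rim R",(350,217),.03),("tin rim far",(316,198),.03),("tin near",(316,232),.03),("faucet",(240,145),0),("garlic",(293,270),0),("big",(383,247),0),("cab",(375,350),0),("jar",(385,200),0),("sq",(256,190),0)):
    print(n,np.round(onz(ci,p,z),3))
cw=camera_info("wrist");s=monitor.get_state()
print(np.round(ray(cw,(280,210))[0],3),s["ee_pos"])
for p in((0,0),(560,0),(0,420),(560,420),(280,210)):print(np.round(onz(cw,p,.03),3))
im=cv2.imread("pics/scene.png")
cv2.imwrite("pics/crop.png",cv2.resize(im[165:285,140:410],None,fx=2.9,fy=2.9,interpolation=cv2.INTER_CUBIC))
```

```text
tin rim L [0.46  0.023 0.03 ]
tin rim R [ 0.571 -0.109  0.03 ]
tin rim far [0.597 0.019 0.03 ]
tin near [ 0.461 -0.09   0.03 ]
faucet [0.793 0.514 0.   ]
garlic [ 0.342 -0.121  0.   ]
big [ 0.547 -0.222  0.   ]
cab [ 0.248 -0.395  0.   ]
jar [ 0.755 -0.099  0.   ]
sq [0.573 0.219 0.   ]
[0.083 0.573 0.374] [0.15371682 0.55375869 0.24776551]
[-0.113  0.325  0.03 ]
[0.04  0.876 0.03 ]
[0.396 0.015 0.03 ]
[0.63  0.875 0.03 ]
[0.179 0.541 0.03 ]
```

View pics/crop.png

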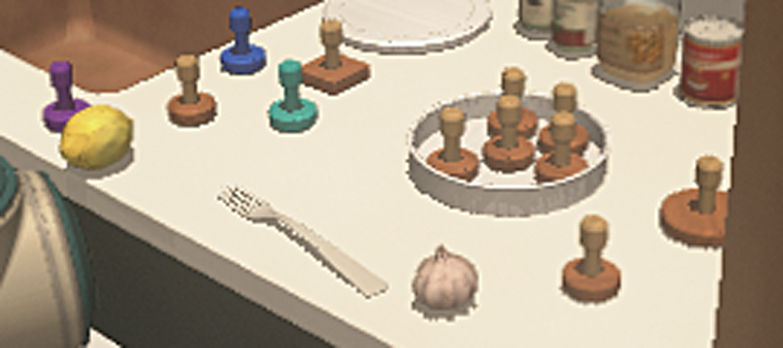

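The crop confirms the small discs: crop (190,95) is left of the tin and crop (592,265) is by the garlic. The square (333,60) and large disc (708,200) are clearly different. I'm moving over now.

Emit:
arm_command([
  {"grip":0,"dp":[-0.83,-0.74,0],"spin":0},
  {"grip":0,"dp":[-0.83,-0.74,0],"spin":0},
  {"grip":0,"dp":[-0.83,-0.74,0],"spin":0},
  {"grip":0,"dp":[-0.83,-0.74,0],"spin":0},
  {"grip":0,"dp":[-0.83,-0.74,0],"spin":0},
  {"grip":0,"dp":[-0.83,-0.74,0],"spin":0},
  {"grip":0,"dp":[-0.83,-0.74,0],"spin":0},
  {"grip":0,"dp":[-0.83,-0.74,0],"spin":0},
  {"grip":0,"dp":[-0.83,-0.74,0],"spin":0},
])

```text
clock: 1.32
ee_pos: [0.4253, 0.1317, 0.2484]
eef_rot: [0.424, 3.112, 0.001]
wrist_force: [0.7, 0.2, -0.0]
width: 0.0855
grip_force: 0.0
```

```bash
cat > look.py <<'E'
from h import *
import sys,pickle
tag=sys.argv[1]
s=monitor.get_state();ci=camera_info("wrist");im=camera("wrist")
cv2.imwrite(f"pics/{tag}.png",cv2.cvtColor(im,cv2.COLOR_RGB2BGR))
rs=regions_of("stamp_a","wrist")
hsv=cv2.cvtColor(im,cv2.COLOR_RGB2HSV)
print(s["clock"],np.round(s["ee_pos"],4),np.round(s["eef_rot"],3))
for r in rs: print(round(r["confidence"],2),np.round(r["box"]),np.median(hsv[r["mask"]],0)[0],np.round(onz(ci,r["box"][:2],.03),3)[:2])
pickle.dump((s,ci,im,rs),open(f"{tag}.pkl","wb"))
E
python3 look.py w1
```

```text
1.325 [0.4253 0.1317 0.2484] [4.240e-01 3.112e+00 1.000e-03]
0.96 [334. 214.  35.  42.] 83.0 [0.472 0.178]
0.92 [393. 152.  43.  43.] 13.0 [0.42  0.257]
0.83 [ 41. 258.  60.  43.] 14.0 [ 0.431 -0.188]
0.69 [443. 227.  51.  40.] 110.0 [0.524 0.301]
0.68 [458.  57.  55.  45.] 147.0 [0.341 0.341]
0.65 [193. 297. 135. 122.] 33.0 [ 0.533 -0.02 ]
```

View pics/w1.png

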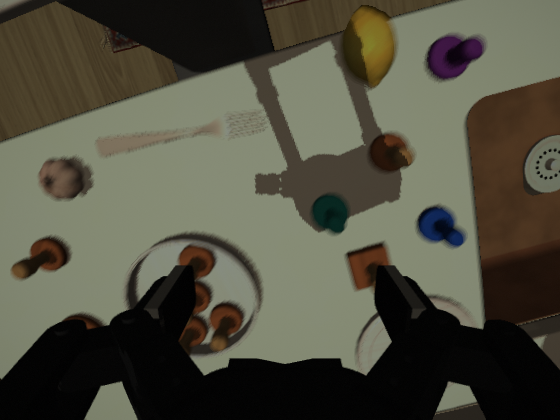

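The wrist view from above shows stamp A (brown disc) at (390,152), with turquoise at (332,212). Stamp B is at (45,252) and the tin is around (195,290), partly hidden by the fingers. I'm moving down over stamp A.

Emit:
arm_command([
  {"grip":0.3,"dp":[0.27,0.79,0.5],"spin":0},
  {"grip":0.3,"dp":[0.27,0.79,0.5],"spin":0},
  {"grip":0.3,"dp":[0.27,0.79,0.5],"spin":0},
  {"grip":0.3,"dp":[0,0,0],"spin":0},
  {"grip":0.3,"dp":[0,0,0],"spin":0},
])

```text
clock: 2.05
ee_pos: [0.4169, 0.2584, 0.1734]
eef_rot: [-0.422, -3.113, 0.001]
wrist_force: [0.7, 0.7, 0.4]
width: 0.0596
grip_force: 0.0
```

```bash
python3 look.py w2
python3 - <<'E'
import pickle
from h import *
# disc/knob split: project hypothesised stamp and compare: fit x,y by mask IoU using model silhouettes
E
```

```text
2.05 [0.4169 0.2584 0.1734] [-4.220e-01 -3.113e+00  1.000e-03]
0.82 [288. 206.  45.  56.] 12.0 [0.42  0.261]
0.73 [339. 283.  16.  41.] 110.0 [0.509 0.288]
0.72 [228. 273.  35.  48.] 83.0 [0.47  0.187]
0.58 [357.  89.  57.  55.] 146.0 [0.339 0.341]
```

View pics/w2.png

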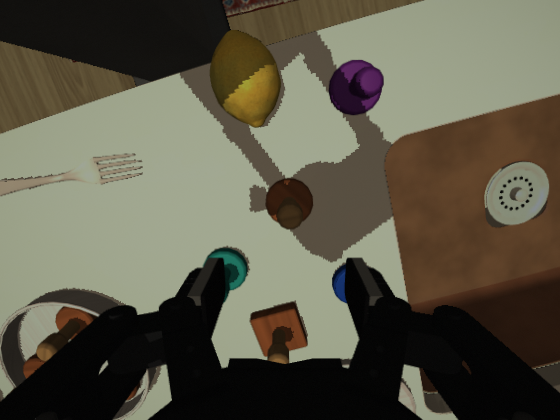

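Stamp A's disc shows at (290,203) with the knob over it. Lemon (247,78) and turquoise (228,270) are clear of the finger line. I'm fitting the stamp's silhouette in both views.

```bash
cat > fit.py <<'E'
from h import *
from scipy.optimize import minimize
a=np.linspace(0,2*np.pi,40,endpoint=False)
ring=lambda r,z:np.c_[r*np.cos(a),r*np.sin(a),0*a+z]
PARTS=[np.r_[ring(.019,0),ring(.023,.004),ring(.023,.016)],np.r_[ring(.007,.016),ring(.007,.039)],np.r_[ring(.009,.039),ring(.011,.043),ring(.011,.058),ring(.009,.062)]]
def sil(ci,X):
    m=np.zeros((420,560),np.uint8)
    for p in PARTS:
        h=cv2.convexHull(proj(ci,p+X).astype(np.float32))
        cv2.fillConvexPoly(m,np.round(h*16).astype(np.int32),1,shift=4)
    return m>0
def fit(views,x0):   # views: [(ci,mask)], x0 xyz
    f=lambda X:-sum((sil(c,X)&m).sum()/(sil(c,X)|m).sum() for c,m in views)/len(views)
    S=np.array([x0]+[np.array(x0)+d for d in np.eye(3)*.012])
    r=minimize(f,x0,method="Nelder-Mead",options=dict(initial_simplex=S,xatol=2e-4,fatol=1e-4))
    return r.x,-r.fun
def totool(s,X):     # world displacement TCP->X in tool axes
    return cv2.Rodrigues(np.array(s["eef_rot"]))[0].T@(np.array(X)-s["ee_pos"])
E
python3 - <<'E'
from fit import *
import pickle
v=[];
for t,i in(("w1",1),("w2",0)):
    s,ci,im,rs=pickle.load(open(t+".pkl","rb"));v.append((ci,rs[i]["mask"]))
X,q=fit(v,[.42,.26,0]);print(np.round(X,4),q, [np.round(fit([x],X),4) if 0 else fit([x],X) for x in v])
print(np.round(totool(s,X+[0,0,.0485]),4))
s,ci,im,rs=pickle.load(open("w1.pkl","rb"))
X,q=fit([(ci,rs[2]["mask"])],[.43,-.19,0]);print("B",np.round(X,4),q)
E
```

```text
[ 0.4218  0.2618 -0.0023] 0.937649756406459 [(array([ 0.42388642,  0.26688118, -0.01603012]), np.float64(0.9680397727272727)), (array([ 0.42350936,  0.26079767, -0.00823894]), np.float64(0.9785227867993714))]
[-0.0038  0.0047  0.1272]
B [ 0.4323 -0.1964 -0.0052] 0.9556714471968709
```

The height fits: the underside comes out at about z=-0.002, against 0. Next I descend to TCP z≈0.049 and grip.

Emit:
arm_command([
  {"grip":0.3,"dp":[-0.08,0.09,0.5],"spin":0},
  {"grip":0.3,"dp":[0,0,0.8],"spin":0},
  {"grip":0.3,"dp":[0,0,0.8],"spin":0},
  {"grip":0.3,"dp":[0,0,0.4],"spin":0},
  {"grip":0.3,"dp":[0,0,0],"spin":0},
  {"grip":0.9,"dp":[0,0,0],"spin":0},
  {"grip":0.9,"dp":[0,0,0],"spin":0},
  {"grip":0.9,"dp":[0,0,0],"spin":0},
  {"grip":0.9,"dp":[0,0,0],"spin":0},
  {"grip":0.9,"dp":[0,0,0],"spin":0},
], grip_force=40)

```text
clock: 3.4
ee_pos: [0.4234, 0.2617, 0.0497]
eef_rot: [0.423, 3.11, 0.001]
wrist_force: [0.1, -2.4, 5.7]
width: 0.0205
grip_force: 39.1
```

Emit:
arm_command([
  {"grip":0.9,"dp":[0,0,-0.9],"spin":0},
  {"grip":0.9,"dp":[0,0,-0.9],"spin":0},
  {"grip":0.9,"dp":[-0.3,-0.3,-0.9],"spin":0},
  {"grip":0.9,"dp":[-0.7,-0.74,-0.4],"spin":0},
  {"grip":0.9,"dp":[-0.74,-0.78,0],"spin":0},
  {"grip":0.9,"dp":[-0.74,-0.78,0],"spin":0},
  {"grip":0.9,"dp":[-0.74,-0.78,0],"spin":0},
  {"grip":0.9,"dp":[-0.74,-0.78,0],"spin":0},
  {"grip":0.9,"dp":[-0.74,-0.78,0],"spin":0},
  {"grip":0.9,"dp":[-0.5,-0.5,0],"spin":0},
])

```text
clock: 4.65
ee_pos: [0.6011, -0.0723, 0.2034]
eef_rot: [0.426, 3.112, -0.0]
wrist_force: [0.2, 0.3, -0.6]
width: 0.0202
grip_force: 39.5
```

```bash
python3 look.py w3
```

```text
4.65 [ 0.6011 -0.0723  0.2034] [ 0.426  3.112 -0.   ]
0.91 [106.  59.  67.  51.] 12.0 [ 0.435 -0.193]
0.82 [282. 262.  82. 111.] 12.0 [ 0.67  -0.094]
0.78 [507.  12.  47.  23.] 83.0 [0.492 0.161]
```

View pics/w3.png

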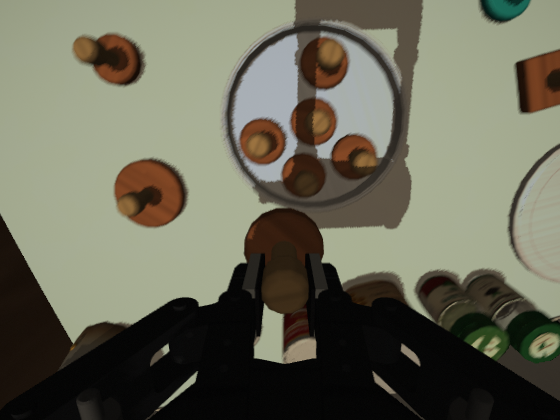

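Wrist view w3 shows the tin with its centre at about (315,118) and packed stamps at (313,121), (325,62), (355,157), (303,175) and (263,142). The gaps are at about (265,82) and (373,105). Stamp B is at (117,58) and the large one at (150,195). Stamp A is held upright. I'm fitting the hexagon jointly in the wrist and scene views.

```bash
cat > tin.py <<'E'
from fit import *
import pickle
s,ci,im,rs=pickle.load(open("w3.pkl","rb"))
def wood(im,poly):
    h=cv2.cvtColor(im,cv2.COLOR_RGB2HSV).astype(int)
    m=(h[...,0]>2)&(h[...,0]<26)&(h[...,1]>75)
    r=np.zeros(m.shape,np.uint8);cv2.fillConvexPoly(r,poly,1)
    return m&(r>0)
cyl=lambda c,r,z0,z1,ci:cv2.convexHull(proj(ci,np.r_[ring(r,z0),ring(r,z1)]+[c[0],c[1],0]).astype(np.float32)).astype(np.int32)
sc=cv2.cvtColor(cv2.imread("pics/scene.png"),cv2.COLOR_BGR2RGB);cs=camera_info("scene")
c0=onz(ci,(315,116),.03)[:2];print("rim c",c0)
W=wood(im,cyl(c0,.080,.004,.06,ci)); S=wood(sc,cyl(c0,.080,.012,.07,cs))
ang=np.radians([60,120,180,240,300,0])
def cents(p,idx):
    return [np.array([p[0],p[1],p[2]])]*(9 in idx)+[np.array([p[0]+.054*np.cos(p[3]+k*np.pi/3),p[1]+.054*np.sin(p[3]+k*np.pi/3),p[2]]) for k in idx if k<9]
P=onz(ci,(325,64),.02)-onz(ci,(313,121),.02);ph=np.arctan2(P[1],P[0])   # k=0: stamp between the gaps; gaps k=+-1
IDX=[9,0,2,3,4]
def cost(p,views):
    t=0
    for c,m in views:
        u=np.zeros(m.shape,bool)
        for X in cents(p,IDX): u|=sil(c,X)
        t-=(u&m).sum()/(u|m).sum()/len(views)
    return t
p0=np.array([*c0,.004,ph])
for nm,v in(("w3",[(ci,W)]),("both",[(ci,W),(cs,S)])):
    sx=np.array([p0]+[p0+d for d in np.diag([.008,.008,.01,.15])])
    r=minimize(cost,p0,args=(v,),method="Nelder-Mead",options=dict(initial_simplex=sx,xatol=2e-4,fatol=1e-4))
    print(nm,np.round(r.x,4),round(-r.fun,3),[np.round(cents(r.x,[k])[0],4) for k in(1,5)])
    if nm=="w3":pw=r.x
p=r.x
o=cv2.cvtColor(im,cv2.COLOR_RGB2BGR)
pz=pw.copy()
def cz(q): return cost(np.array([q[0],q[1],.004,q[2]]),[(ci,W)])
r=minimize(cz,p[[0,1,3]],method="Nelder-Mead",options=dict(xatol=2e-4,initial_simplex=np.array([p[[0,1,3]]]+[p[[0,1,3]]+d for d in np.diag([.005,.005,.05])])))
q=np.array([r.x[0],r.x[1],.004,r.x[2]]);print("z fixed",np.round(q,4),-r.fun)
for rr in(.0835,.0865): cv2.polylines(o,[np.round(proj(ci,ring(rr,.03)+[q[0],q[1],0])).astype(int)],1,(0,255,0))
for X in cents(q,IDX):
    for pp in PARTS[::2]: cv2.polylines(o,[cv2.convexHull(proj(ci,pp+X).astype(np.float32)).astype(int)],1,(255,0,0))
for k in(1,5):
    X=cents(q,[k])[0];cv2.polylines(o,[proj(ci,ring(.023,0)+X).astype(int)],1,(0,0,255));th=q[3]+(1 if k==1 else -1)*np.pi/3
    print("gap",k,np.round(X,4),"radial deg",np.degrees(th),np.round(proj(ci,X)[0]))
R=cv2.Rodrigues(np.array(s["eef_rot"]))[0];print("tool y dir deg",np.degrees(np.arctan2(R[1,1],R[0,1])),"joints",np.round(s["joints"],3))
cv2.imwrite("pics/ov.png",cv2.resize(o[0:240,200:440],None,fx=2.5,fy=2.5))
m=rs[0]["mask"];print("B",fit([(ci,m)],[.432,-.196,0]))
s1,c1,_,r1=pickle.load(open("w1.pkl","rb"));print("B2",fit([(ci,m),(c1,r1[2]["mask"])],[.432,-.196,0]))
E
python3 tin.py
```

```text
rim c [ 0.53513426 -0.02475971]
w3 [ 0.5407 -0.0263 -0.0034  2.7173] 0.916 [array([ 0.4968, -0.0578, -0.0034]), array([ 0.5354,  0.0274, -0.0034])]
both [ 5.4000e-01 -2.5500e-02  2.0000e-03  2.7119e+00] 0.827 [array([ 0.496 , -0.0568,  0.002 ]), array([0.535 , 0.0282, 0.002 ])]
z fixed [ 0.5402 -0.0261  0.004   2.7042] 0.883979057591623
gap 1 [ 0.496 -0.057  0.004] radial deg 214.9367488866111 [271.  86.]
gap 5 [0.5356 0.0277 0.004 ] radial deg 94.93674888661111 [363. 102.]
tool y dir deg 74.39585710833346 joints [-0.235  0.348  1.512 -0.     1.281 -1.533]
B (array([ 0.43040597, -0.1937788 , -0.00264409]), np.float64(0.9456762749445676))
B2 (array([ 0.43137707, -0.19291943, -0.00152807]), np.float64(0.9396104164824808))
```

View pics/ov.png

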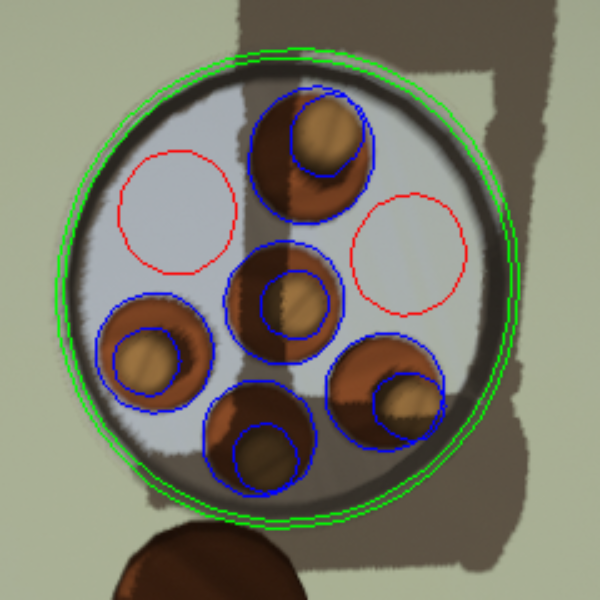

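The overlay matches well. I'll put A into gap 5 at (.536,.028) and B into gap 1 at (.496,-.057). Next I measure where A sits in the hand, using the same camera.

Run:
```python
from fit import *
import pickle
s,ci,im,rs=pickle.load(open("w3.pkl","rb"))
m=rs[1]["mask"];ys,xs=np.where(m);print(ys.min(),ys.max())
c=np.array(s["ee_pos"])-[0,0,.0497]
# only disc part: compare above row 270 (knob partly hidden by pads)
k=np.zeros(m.shape,bool);k[:250]=1
f=lambda q:-(lambda a:(a&m&k).sum()/((a|m)&k).sum())(sil(ci,c+np.array([q[0],q[1],0])))
r=minimize(f,[0,0],method="Nelder-Mead",options=dict(initial_simplex=[[0,0],[.006,0],[0,.006]],xatol=1e-4))
R=cv2.Rodrigues(np.array(s["eef_rot"]))[0]
off=R.T@np.r_[r.x,0];print("held offset tool",np.round(off,4),-r.fun)
d=np.array([.5356,.0277,0])-np.array(s["ee_pos"]);print("to gap tool xy",np.round(R.T@d,4))
```

```text
208 313
held offset tool [ 0.0009 -0.0007 -0.    ] 0.9801349325337332
to gap tool xy [0.0901 0.0788 0.2033]
```

Emit:
arm_command([
  {"grip":0.9,"dp":[0.6,0.525,0],"spin":0},
  {"grip":0.9,"dp":[0.6,0.525,0],"spin":0},
  {"grip":0.9,"dp":[0.6,0.525,0],"spin":0},
  {"grip":0.9,"dp":[0,0,0],"spin":1},
  {"grip":0.9,"dp":[0,0,0],"spin":1},
  {"grip":0.9,"dp":[0,0,0],"spin":1},
  {"grip":0.9,"dp":[0,0,0],"spin":1},
  {"grip":0.9,"dp":[0,0,0],"spin":1},
  {"grip":0.9,"dp":[0,0,0],"spin":1},
  {"grip":0.9,"dp":[0,0,0],"spin":1},
])

```text
clock: 6.0
ee_pos: [0.5337, 0.0308, 0.2034]
eef_rot: [-1.515, -2.752, -0.001]
wrist_force: [-0.4, 0.3, -0.6]
width: 0.0198
grip_force: 39.5
```

Emit:
arm_command([
  {"grip":0.9,"dp":[0,0,0],"spin":1},
  {"grip":0.9,"dp":[0,0,0],"spin":1},
  {"grip":0.9,"dp":[0,0,0],"spin":1},
  {"grip":0.9,"dp":[0,0,0],"spin":1},
  {"grip":0.9,"dp":[0,0,0.6],"spin":0.56},
  {"grip":0.9,"dp":[0,0,0.6],"spin":0},
  {"grip":0.9,"dp":[0,0,0],"spin":0},
  {"grip":0.9,"dp":[0,0,0],"spin":0},
])

```text
clock: 7.0
ee_pos: [0.5349, 0.0303, 0.1443]
eef_rot: [2.119, 2.318, 0.002]
wrist_force: [1.1, -0.9, -0.7]
width: 0.0204
grip_force: 39.5
```

```bash
cat > st.py <<'E'
from fit import *
import sys
s=monitor.get_state();R=cv2.Rodrigues(np.array(s["eef_rot"]))[0]
print(s["clock"],np.round(s["ee_pos"],4),"y deg",np.degrees(np.arctan2(R[1,1],R[0,1])),"joints",np.round(s["joints"],2),"zt",R[:,2].round(4))
X=[float(v) for v in sys.argv[1:4]]
print("units",np.round(totool(s,X)/.05,3))
E
python3 st.py .5356 .0277 .0535; python3 look.py w4
```

```text
7.0 [0.5349 0.0303 0.1443] y deg 5.148917276053335 joints [-0.07  0.3   1.75  0.    1.09 -0.16] zt [ 1.5e-03  2.0e-04 -1.0e+00]
units [-0.053  0.006  1.816]
7.0 [0.5349 0.0303 0.1443] [2.119e+00 2.318e+00 2.000e-03]
0.81 [283. 261.  78. 108.] 12.0 [ 0.538 -0.012]
0.72 [176. 392.  32.  29.] 11.0 [ 0.444 -0.168]
0.67 [221.  23.  58.  47.] 83.0 [0.479 0.164]
```

View pics/w4.png

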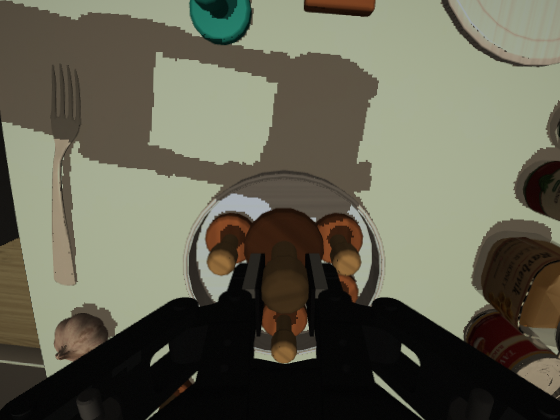

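Held stamp A (284,240) sits centred between its neighbours at (230,237) and (338,237). I'm lowering it.

Emit:
arm_command([
  {"grip":0.9,"dp":[-0.05,0,0.5],"spin":0},
  {"grip":0.9,"dp":[0,0,0.5],"spin":0},
  {"grip":0.9,"dp":[0,0,0.4],"spin":0},
  {"grip":0.9,"dp":[0,0,0.2],"spin":0},
  {"grip":0.9,"dp":[0,0,0.15],"spin":0},
  {"grip":0.9,"dp":[0,0,0.04],"spin":0},
  {"grip":0.9,"dp":[0,0,0],"spin":0},
])

```text
clock: 7.98
ee_pos: [0.5351, 0.0274, 0.0542]
eef_rot: [2.119, 2.318, 0.001]
wrist_force: [-0.0, 0.4, -1.0]
width: 0.0206
grip_force: 39.5
```

Emit:
arm_command([
  {"grip":0.9,"dp":[0,0,0.01],"spin":0},
  {"grip":0.9,"dp":[0,0,0.01],"spin":0},
])

```text
clock: 8.22
ee_pos: [0.5351, 0.0274, 0.0537]
eef_rot: [2.119, 2.318, 0.001]
wrist_force: [-1.7, -0.3, 7.6]
width: 0.02
grip_force: 40.2
```

Emit:
arm_command([
  {"grip":0.58,"dp":[0,0,0],"spin":0},
  {"grip":0.58,"dp":[0,0,0],"spin":0},
  {"grip":0.58,"dp":[0,0,0],"spin":0},
  {"grip":0.58,"dp":[0,0,-0.2],"spin":0},
  {"grip":0.58,"dp":[0,0,-0.6],"spin":0},
  {"grip":0.58,"dp":[0,0,-0.8],"spin":0},
  {"grip":0.58,"dp":[0,0,-0.8],"spin":0},
  {"grip":0.58,"dp":[0,0,0],"spin":0},
])

```text
clock: 9.22
ee_pos: [0.5372, 0.0273, 0.1769]
eef_rot: [2.115, 2.314, 0.008]
wrist_force: [0.2, 0.9, 0.3]
width: 0.0361
grip_force: 0.0
```

```bash
python3 st.py .4315 -.193 .17
```

```text
9.225 [0.5372 0.0273 0.1769] y deg 5.130231968973746 joints [-0.08  0.27  1.7   0.    1.16 -0.17] zt [ 8.6e-03 -5.0e-04 -1.0e+00]
units [-4.199 -2.5    0.122]
```

Emit:
arm_command([
  {"grip":0.35,"dp":[-0.84,-0.5,0],"spin":0},
  {"grip":0.35,"dp":[-0.84,-0.5,0],"spin":0},
  {"grip":0.35,"dp":[-0.84,-0.5,0],"spin":0},
  {"grip":0.35,"dp":[-0.84,-0.5,0],"spin":0},
  {"grip":0.35,"dp":[-0.84,-0.5,0],"spin":0},
  {"grip":0.35,"dp":[0,0,0],"spin":1},
  {"grip":0.35,"dp":[0,0,0],"spin":1},
  {"grip":0.35,"dp":[0,0,0],"spin":1},
  {"grip":0.35,"dp":[0,0,0],"spin":1},
  {"grip":0.35,"dp":[0,0,0],"spin":1},
])

```text
clock: 10.48
ee_pos: [0.4283, -0.1926, 0.1721]
eef_rot: [-2.649, -1.685, 0.001]
wrist_force: [0.9, 0.2, -1.1]
width: 0.0557
grip_force: 0.0
```

Emit:
arm_command([
  {"grip":0.35,"dp":[0,0,0],"spin":1},
  {"grip":0.35,"dp":[0,0,0],"spin":1},
  {"grip":0.35,"dp":[0,0,0],"spin":1},
  {"grip":0.35,"dp":[0,0,0],"spin":1},
  {"grip":0.35,"dp":[0,0,0],"spin":1},
  {"grip":0.35,"dp":[0,0,0],"spin":0},
  {"grip":0.35,"dp":[0,0,0],"spin":0},
])

```text
clock: 11.35
ee_pos: [0.4287, -0.1927, 0.1724]
eef_rot: [-2.994, -0.95, 0.001]
wrist_force: [-0.4, -0.4, -0.2]
width: 0.0555
grip_force: 0.0
```

```bash
python3 st.py .4315 -.193 .0495; python3 look.py w5;  python3 - <<'E'
from fit import *
import pickle
s,ci,im,rs=pickle.load(open("w5.pkl","rb"))
b=min(rs,key=lambda r:np.hypot(*(onz(ci,r["box"][:2],.03)[:2]-[.4315,-.193])))
s3,c3,_,r3=pickle.load(open("w3.pkl","rb"))
print(fit([(ci,b["mask"])],[.4315,-.193,0]));X,q=fit([(ci,b["mask"]),(c3,r3[0]["mask"])],[.4315,-.193,0])
print(X,q,totool(s,[X[0],X[1],.0495])/.05)
E
```

```text
11.35 [ 0.4287 -0.1927  0.1724] y deg -54.790498942685296 joints [-0.57  0.18  1.84  0.    1.12  0.39] zt [-7.e-04  5.e-04 -1.e+00]
units [0.043 0.039 2.459]
11.35 [ 0.4287 -0.1927  0.1724] [-2.994e+00 -9.500e-01  1.000e-03]
0.64 [286. 198.  47.  51.] 11.0 [ 0.434 -0.19 ]
(array([ 0.42877075, -0.19405239, -0.01112556]), np.float64(0.9756226815050344))
[ 0.43010465 -0.19383854 -0.00436978] 0.9443361614308645 [0.0109938  0.03626668 2.45884751]
```

View pics/w5.png

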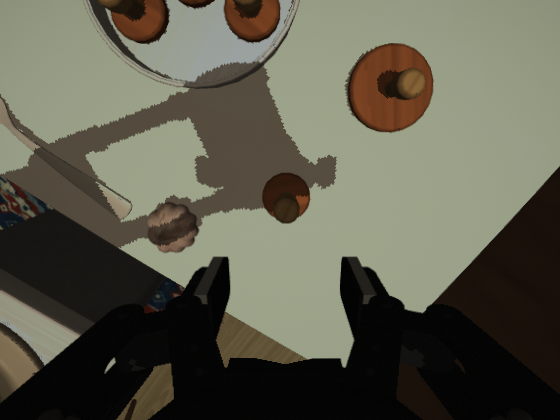

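Stamp B (286,197) is the small disc. The large one is at (390,87) and the garlic at (172,226), both clear. I'm descending and gripping, then lifting.

Emit:
arm_command([
  {"grip":0.35,"dp":[0.02,0.04,0.5],"spin":0},
  {"grip":0.35,"dp":[0,0,0.8],"spin":0},
  {"grip":0.35,"dp":[0,0,0.75],"spin":0},
  {"grip":0.35,"dp":[0,0,0.4],"spin":0},
  {"grip":0.35,"dp":[0,0,0],"spin":0},
  {"grip":0.9,"dp":[0,0,0],"spin":0},
  {"grip":0.9,"dp":[0,0,0],"spin":0},
  {"grip":0.9,"dp":[0,0,0],"spin":0},
  {"grip":0.9,"dp":[0,0,0],"spin":0},
  {"grip":0.9,"dp":[0,0,0],"spin":0},
])

```text
clock: 12.7
ee_pos: [0.4317, -0.1944, 0.0513]
eef_rot: [2.994, 0.947, 0.002]
wrist_force: [-0.4, 0.9, 6.6]
width: 0.0204
grip_force: 39.4
```

Emit:
arm_command([
  {"grip":0.9,"dp":[0,0,-0.5],"spin":0},
  {"grip":0.9,"dp":[0,0,-0.9],"spin":0},
  {"grip":0.9,"dp":[0,0,-0.6],"spin":0},
  {"grip":0.9,"dp":[0,0,0],"spin":0},
])

```text
clock: 13.2
ee_pos: [0.4323, -0.1948, 0.1525]
eef_rot: [2.991, 0.947, 0.006]
wrist_force: [0.2, -0.6, -1.0]
width: 0.02
grip_force: 39.6
```

```bash
python3 st.py .496 -.057 .0535
```

```text
13.2 [ 0.4323 -0.1948  0.1525] y deg -54.87259529164528 joints [-0.57  0.2   1.87  0.    1.07  0.39] zt [ 0.0048 -0.0029 -1.    ]
units [ 2.624 -1.531  1.977]
```

Emit:
arm_command([
  {"grip":0.9,"dp":[0.87,-0.51,0],"spin":0},
  {"grip":0.9,"dp":[0.87,-0.51,0],"spin":0},
  {"grip":0.9,"dp":[0.87,-0.51,0],"spin":0},
  {"grip":0.9,"dp":[0,0,0],"spin":0},
  {"grip":0.9,"dp":[0,0,0],"spin":0},
])

```text
clock: 13.82
ee_pos: [0.4926, -0.0562, 0.1491]
eef_rot: [-2.994, -0.949, 0.004]
wrist_force: [0.4, -0.7, -1.3]
width: 0.0203
grip_force: 39.6
```

```bash
python3 look.py w6; python3 st.py .496 -.057 .0553
```

```text
13.825 [ 0.4926 -0.0562  0.1491] [-2.994 -0.949  0.004]
0.96 [34. 64. 65. 59.] 83.0 [0.478 0.165]
0.81 [284. 262.  80. 103.] 12.0 [ 0.454 -0.082]
0.68 [228. 105.  58.  63.] 11.0 [0.536 0.027]
13.925 [ 0.4928 -0.0571  0.1495] y deg -54.93332399569733 joints [-0.26  0.24  1.82 -0.    1.08  0.7 ] zt [-0.0017  0.     -1.    ]
units [0.056 0.037 1.885]
```

View pics/w6.png

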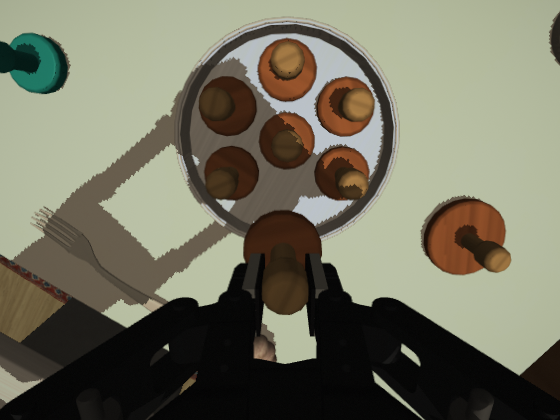

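Stamp A stands properly in its gap at (228,105). The last gap is below at about (286,205), between the neighbours at (231,173) and (342,173). I'm lowering B.

Emit:
arm_command([
  {"grip":0.9,"dp":[0.05,0.04,0.5],"spin":0},
  {"grip":0.9,"dp":[0,0,0.5],"spin":0},
  {"grip":0.9,"dp":[0,0,0.45],"spin":0},
  {"grip":0.9,"dp":[0,0,0.25],"spin":0},
  {"grip":0.9,"dp":[0,0,0.15],"spin":0},
  {"grip":0.9,"dp":[0,0,0.02],"spin":0},
  {"grip":0.9,"dp":[0,0,0],"spin":0},
])

```text
clock: 14.8
ee_pos: [0.4973, -0.0567, 0.0573]
eef_rot: [2.995, 0.948, 0.002]
wrist_force: [0.2, 0.2, 0.2]
width: 0.0204
grip_force: 39.6
```

Emit:
arm_command([
  {"grip":0.9,"dp":[0,0,0.02],"spin":0},
  {"grip":0.9,"dp":[0,0,0.02],"spin":0},
  {"grip":0.9,"dp":[0,0,0],"spin":0},
])

```text
clock: 15.18
ee_pos: [0.4972, -0.0565, 0.0553]
eef_rot: [2.995, 0.948, 0.001]
wrist_force: [-0.4, 0.7, 4.4]
width: 0.02
grip_force: 39.9
```

B is touching the floor (4.4 N). Next I release it, rise and back off for a check.

Emit:
arm_command([
  {"grip":0.58,"dp":[0,0,0],"spin":0},
  {"grip":0.58,"dp":[0,0,0],"spin":0},
  {"grip":0.58,"dp":[0,0,0],"spin":0},
  {"grip":0.58,"dp":[0,0,-0.2],"spin":0},
  {"grip":0.58,"dp":[0,0,-0.6],"spin":0},
  {"grip":0.58,"dp":[0,0,-0.8],"spin":0},
  {"grip":0.58,"dp":[0,0,-0.8],"spin":0},
  {"grip":0.58,"dp":[0,0,-0.6],"spin":0},
  {"grip":0.58,"dp":[-0.4,0,0],"spin":0},
  {"grip":0.58,"dp":[0,0,0],"spin":0},
])

```text
clock: 16.42
ee_pos: [0.4784, -0.0684, 0.2043]
eef_rot: [-2.995, -0.946, 0.003]
wrist_force: [-0.8, 0.3, 0.4]
width: 0.0361
grip_force: 0.0
```

```bash
python3 look.py w7
```

```text
16.425 [ 0.4784 -0.0684  0.2043] [-2.995 -0.946  0.003]
0.97 [64. 54. 74. 54.] 83.0 [0.472 0.172]
0.85 [235.  89.  47.  53.] 11.0 [0.534 0.026]
0.8 [283. 169.  44.  44.] 11.0 [ 0.499 -0.052]
```

View pics/w7.png

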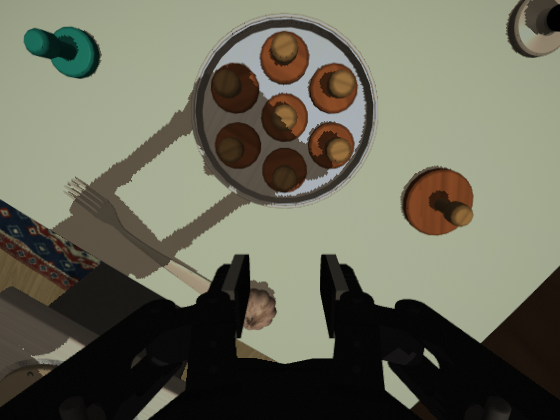

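The tin now holds all seven: six stamps surround the middle one at (284,117). A (235,88) and B (284,170) stand upright and evenly spaced, and the robot is clear. I'm handing in.

```bash
python3 -c "
from workcell import env;print(env.job_done())"
```

```text
the job is handed in; nothing more can be done
None
```

Both small round stamps are in the tin's two empty places, upright and released, and the job was handed in at about 16 s of the 64 s allowed; no verdict came back.

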